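Lay the straightedge along the spreading board

ROBOT

A 6-joint arm with a two-finger parallel gripper is mounted at the origin on the work surface. World frame = base frame: x ahead of the robot, y to its left, z up, the work surface at z = 0. Lengths are in m, angles in degrees, forces in N, time in s.
With the tool pointing down it reaches from about 0.275 to 0.75 m from the base axis. Payload 10.2 kg.
Tool frame: the origin (TCP) lies at the very end of the fingers, on their centre line; the grasp point (between the pads) lies 19 mm behind it (bot.grip_point_offset is the distance from the TCP to the grasp point, in m); x points along the fingers, y is the direction in which the jaws open and shut, and the axes are right-handed (so a half turn about x gives the same grasp; the last joint's range is limited). The gripper opens to 88 mm and grips with 3 to 60 N. Pads are 18 mm wide; open, the fingers measure 123 mm over their backs; the gripper's body (75 mm by 187 mm) begins 45 mm behind the grasp point.
Start: joints at [53.721, 17.928, 85.812, -0, 76.261, -12.8], TCP at [0.209, 0.482, 0.239] pointing down, gripper open.
Joint ranges: [-168.41, 168.41], [-55.51, 124.54], [10.69, 146.95], [-70.63, 250.63], [1, 178], [-165.06, 165.06]. Speed limits (degrees/s): [136.94, 136.94, 172.46, 180, 180, 180].

INTERFACE

Orientations are given as a 3x3 rotation matrix whose columns are the frame's x, y, z axes.
In Python, from bench import sense, viewer, bot, models gives the robot as it stands.
- The arm moves only by the tool carry_out, never from a script. Its argument "steps" is a list of rows, each a list of 3 entries, a list of its own where there are three numbers: the turn, a rotation vector about the tool's x, y, z in rad, then the shift along the tool's x, y, z in cm, then the closure in counts, from 0 (fully open) to 255 (shut). In form: [[[rx, ry, rz], [x, y, z], gripper], ...]. A call has 1 to 5 rows; each row is the pose to reach, as a shift and turn from the pose commanded when the call began, along the tool's axes at that moment; what a row does not reach only later rows make up. A row lasts 1/12 s, in which the tool goes at most 41.7 mm and 7.16 degrees, less where a joint would pass 70% of its speed; a pose out of reach is approached as far as the arm can. A call with a gripper value outside its range is refused whole. The fingers move at their own pace and stop on an object; the grip force is fixed at half the most. Time passes only in rows, so rows that repeat a pose let the fingers close. It gives the time, the measured TCP pose, the force and the opening at its end, in the units of the state.
- sense(): the state, without advancing time (a new reading comes with each control period).
- viewer.camera(name): name is "scene" or "top" or "wrist"; returns the picture (384x512x3 uint8, red, green, blue); there is no depth.
- viewer.camera_params(name): a dict with "mtx" (3x3 intrinsics, pixels), "eye" and "rotation" of the camera in the world; the wrist camera has in their place "T_tool_cam" (4x4, takes a point from camera to tool coordinates, whose origin is the TCP and whose axes are the tool frame's). Camera axes: x right, y down, z forward; pixel columns grow to the right and rows downward; lengths in m; the calibration is good to about 2 mm. A picture is of the moment at which its call begins: read the wrist's pose just before it. camera_params takes no time and is no camera call.
- bot.hand_in(): hands the job in, once; it reports no verdict.
Trained networks look in the newest picture that a camera, given by its name, has taken for a name from the list of things; names that differ only in an ending like _2 or _b are one class to them, and where a whole thing is asked for, a point or a joint stands for the part that bears it (a point fixed in the world has none). Each returns a list of dicts, best first, with "score" (0 to 1); they miss things now and then, are a little off and sometimes report something else, mostly with a low value. They report only what shows in the picture. A call takes as long as a camera call. They do not tell look-alikes from the thing itself.
- models.find_in(camera, name): "bbox" ([centre column, centre row, width, height] in pixels, round what is visible of it).
- models.place_of(camera, name): "at" ([column, row] in pixels: a listed point, or the origin of a listed thing).
The state is a dict: "t": time; "qpos": joint angles; "joint_vel": joint speeds; "tau": joint torques, N m; "position": TCP position; "ee_rot": TCP orientation; "force": force on the tool from outside, world axes, zero at the start; "wrist_torque": the same for the moment, N m; "gripper_width": opening from 0.0 (shut) to 1.0 (fully open).
Only numpy, scipy, OpenCV 4.12 (cv2) and the standard library are available. Lean on these libraries where they do the work, as an engineer would, in place of code of your own. Each camera call takes 0.05 s, during which the arm holds its last target. There are 200 camera calls.

TASK

Ready the grooved insect board for a scale photograph: take the straightedge by its rib from the sloping rest under the strip lamp and lay it flat on the bench, its graduated edge flush along the whole of the board's long side that faces the robot, and the ends of the two level with each other. Leave the board where it stands, apart from a slight nudge, and do not disturb the cork block, the jar or the dish.

Things in the scene. Friction and masses are not known exactly. Their poses are not given: they have to be found in the camera images.
- straightedge: Aluminium straightedge 180 x 60 x 5 mm, 0.23 kg, with a black upright grip rib 80 mm long, 12 mm wide, top 33 mm above the underside, centred at x = -18 mm. Origin: centre of the underside. x: across, to the graduated edge (at +30 mm); y: lengthwise; z: out of the ribbed face. Starts on the rest, tilted 38 degrees about y, graduated edge uppermost, ribbed face towards the robot.
- rib (a point): Point to grip: centre of the rib, 22 mm above the straightedge's underside; axes as the straightedge's.
- edge_left (a point): Lower corner of the straightedge's graduated edge at its own y = +90 mm (x = +30, z = 0); axes as the straightedge's.
- edge_right (a point): Lower corner of the straightedge's graduated edge at its own y = -90 mm (x = +30, z = 0); axes as the straightedge's.
- board: Loose wooden spreading board with a groove down the middle and two pinned moths, 0.5 kg: 180 mm long (own y), 80 mm wide (own x), 22 mm high. Origin: centre of the underside. Its long side that faces the robot is at x = -40 mm, its ends at y = +-90 mm.
- rest: Wooden rest screwed to the bench, foot 120 x 200 mm. Origin: centre of its underside. Slope rises 38 degrees to own +x, from x = -35, z = 62 mm, where a lip stands 5 mm above it; y runs along it. Strip lamp overhead: bar 28 wide, 200 long (y), at x = -61 to -33, z = 295 to 325 mm, on posts at x = +50, y = +-90: no room for an upright tool; come in leaning back to the robot, square to the slope.
- cork_block: Bystander: loose cork pinning block on a wooden foot, 90 x 110 x 28 mm, without a groove. Origin: centre of the underside.
- jar: Bystander: loose capped glass jar, 72 mm across, 100 mm high. Origin: centre of the underside.
- dish: Bystander: loose closed white round dish, 90 mm across, 20 mm high. Origin: centre of the underside.
Things that resemble listed ones, but are neither listed nor needed, are in the scene too. Of the things that look like the straightedge, the larger one is meant.

How it is judged (in metres and radians):
On the way:
1. the straightedge is held in the fingers, clear of the rest (contact force between the fingers and straightedge above 0.5 N and contact force between straightedge and rest below 0.01 N and distance of straightedge from where it was at the start of the episode above 0.03 m), for 0.2 s.
At the end, for the whole second after the job is handed in: The straightedge lies flat and still on the bench, ribbed face up; both ends of its graduated edge are within 3.5 mm of the board's long side that faces the robot, and the ends of the two are level within 6 mm; the board lies flat within 25 mm of where it began (x of edge_left in the frame of board between -0.0435 and -0.036 m and x of edge_right in the frame of board between -0.0435 and -0.036 m and y of rib in the frame of board between -0.006 and 0.006 m and angle between each of straightedge, board's own z axis and vertical below 0.04 rad and height (world z) of each of straightedge, board below 0.004 m and distance of board from where it was at the start of the episode below 0.025 m and linear speed of straightedge below 0.01 m/s); the robot touches nothing.
It fails at once if the board is shoved more than 30 mm (distance of board from where it was at the start of the episode above 0.03 m).
It fails at once if the cork block is moved more than 15 mm (distance of cork_block from where it was at the start of the episode above 0.015 m).
It fails at once if the jar is moved more than 15 mm (distance of jar from where it was at the start of the episode above 0.015 m).
It fails at once if the dish is moved more than 15 mm (distance of dish from where it was at the start of the episode above 0.015 m).
It also fails if it takes over 54 s, if anything falls off the work surface, if the arm or the gripper's body presses on something with over 40 N, if the wrist force passes 120 N, or if a joint passes its speed limit or range.

## Working session

There is one attempt and no reset: what is moved stays moved. The work goes in short steps, Python scripts to look and compute and a tool call to move; the robot and the scene stay as the last step left them, time stands still between calls to the robot, and variables do not carry over. Pictures are saved under pics/ and viewed, about 8 in all and at most 12, crops included, and the job is handed in when it is done.

Besides the shell and the picture viewer there is one more tool, called after "Request:" by a JSON object that holds its "api" and its "payload". carry_out: Moves the arm, as the interface text tells. Its arguments: {"type":"object","properties":{"steps":{"type":"array","items":{"type":"array"}}},"required":["steps"]}

```bash
mkdir -p pics; ls; cat > h.py <<'E'
import numpy as np, cv2
from bench import sense, viewer, bot, models
def snap(c,fn=None):
    im=viewer.camera(c)
    if fn: cv2.imwrite('pics/'+fn,cv2.cvtColor(im,cv2.COLOR_RGB2BGR))
    return im
def cam(c):
    p=viewer.camera_params(c); K=np.array(p['mtx'])
    if 'T_tool_cam' in p:
        s=sense(); T=np.eye(4); T[:3,:3]=s['ee_rot']; T[:3,3]=s['position']
        T=T@np.array(p['T_tool_cam']); return K,T[:3,3],T[:3,:3]
    return K,np.array(p['eye']),np.array(p['rotation'])
def ray(C,px):
    K,e,R=C; d=R@np.linalg.inv(K)@np.array([px[0],px[1],1.]); return e,d/np.linalg.norm(d)
def onz(C,px,z):
    e,d=ray(C,px); return e+d*(z-e[2])/d[2]
def proj(C,P):
    K,e,R=C; q=(np.atleast_2d(P)-e)@R@K.T; return q[:,:2]/q[:,2:]
def tri(r1,r2):
    A=np.array([r1[1],-r2[1]]).T; t=np.linalg.lstsq(A,r2[0]-r1[0],rcond=None)[0]
    a=r1[0]+t[0]*r1[1]; b=r2[0]+t[1]*r2[1]; return (a+b)/2,np.linalg.norm(a-b)
E
python3 - <<'E'
from h import *
np.set_printoptions(precision=4,suppress=True)
ims=[snap('scene','s0.png'),snap('top','t0.png')]
for c in('scene','top'):
    print(c,[np.round(x,3).tolist() for x in cam(c)])
    for n in ['straightedge','rib','edge_left','edge_right','board','rest','cork_block','jar','dish']:
        print(n,[(np.round(d['at'],1).tolist(),round(d['score'],2)) for d in models.place_of(c,n)[:3]])
E
```

```text
pics
scene [[[445.258, 0.0, 257.832], [0.0, 445.258, 185.298], [0.0, 0.0, 1.0]], [0.953, -0.54, 0.906], [[0.827, 0.438, -0.352], [0.562, -0.635, 0.53], [0.008, -0.636, -0.772]]]
straightedge [([262.1, 192.2], 0.73), ([204.0, 168.4], 0.69)]
rib [([250.8, 186.7], 0.94), ([209.3, 174.9], 0.77)]
edge_left [([290.6, 170.7], 0.96), ([216.1, 156.2], 0.76)]
edge_right [([247.6, 217.3], 0.67), ([180.3, 181.8], 0.65), ([196.0, 295.0], 0.38)]
board [([313.5, 149.6], 0.88), ([266.5, 213.9], 0.23)]
rest [([264.3, 217.0], 0.7)]
cork_block [([196.1, 296.1], 0.84)]
jar [([342.6, 217.0], 0.74)]
dish [([284.8, 297.5], 0.55)]
top [[[382.424, 0.0, 251.311], [0.0, 382.424, 193.469], [0.0, 0.0, 1.0]], [0.428, 0.02, 1.214], [[0.015, -0.991, 0.131], [-0.999, -0.019, -0.033], [0.035, -0.131, -0.991]]]
straightedge [([242.1, 187.7], 0.85), ([233.4, 252.5], 0.81), ([241.7, 195.9], 0.31)]
rib [([239.1, 192.4], 0.84), ([233.8, 250.1], 0.59)]
edge_left [([210.4, 178.9], 0.7), ([211.9, 258.6], 0.58)]
edge_right [([255.1, 260.3], 0.67)]
board [([153.8, 190.3], 0.83), ([272.2, 181.0], 0.38)]
rest [([238.7, 184.4], 0.63)]
cork_block [([327.3, 187.6], 0.93)]
jar [([208.1, 135.8], 0.71)]
dish [([293.1, 139.2], 0.57)]
```

```bash
python3 - <<'E'
import cv2
for n in('s0','t0'):
    im=cv2.imread(f'pics/{n}.png'); 
    im=im[90:340,100:400]
    cv2.imwrite(f'pics/{n}c.png',cv2.resize(im,(0,0),fx=2.4 if n=='s0' else 2.4,fy=2.4,interpolation=cv2.INTER_CUBIC))
E
```

```text
(no output)
```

View pics/s0c.png

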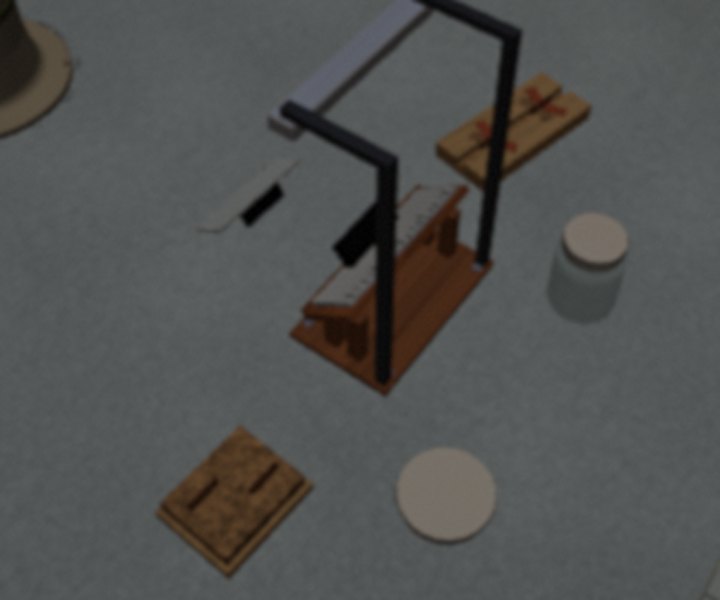

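View pics/t0c.png

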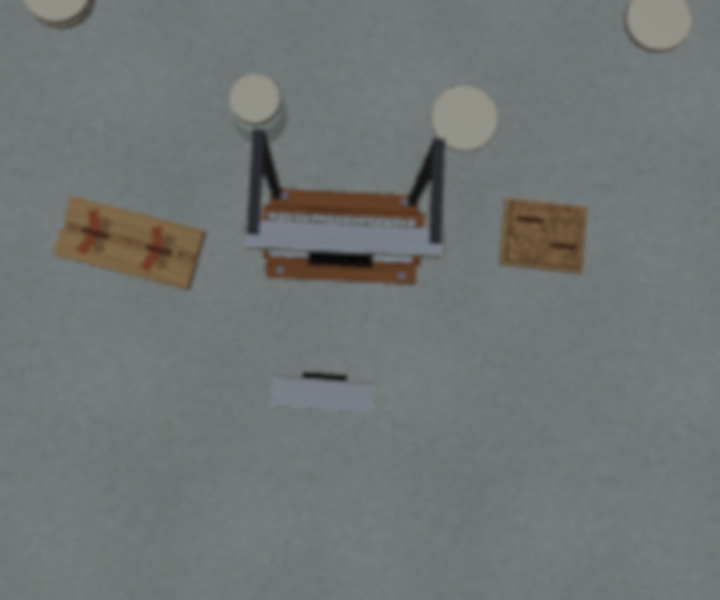

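Scene view: the rest with the straightedge stands under the lamp (rib at about 250,187 full px), and the board with moths is behind it to its left. The smaller look‑alike lies on the bench at (204,168). Top view: the board at (154,190) is yawed about 13°, the rest is at (239,184), and the decoy at (233,250) lies in front of it. The cork, jar and dish are clear of the path.

```bash
python3 - <<'E'
from h import *
np.set_printoptions(precision=4,suppress=True)
S,T=cam('scene'),cam('top')
f=lambda u,v:(u/2.4+100,v/2.4+90)
print('board corners');
b=[onz(T,f(*p),.022) for p in [(68,198),(204,231),(189,288),(54,255)]]
print(np.array(b)); b=np.array(b)
print('ctr',b.mean(0),'len',np.linalg.norm(b[0]-b[1]),np.linalg.norm(b[1]-b[2]))
d=b[0]+b[3]-b[1]-b[2]; print('board y-axis yaw (deg from +y)',np.degrees(np.arctan2(-d[0],d[1])))
print('foot');F=np.array([onz(T,f(*p),.012) for p in [(266,278),(415,284)]]);print(F)
d=F[0]-F[1];print('rest yaw',np.degrees(np.arctan2(-d[0],d[1])),'L',np.linalg.norm(d))
tr=lambda a,b:tri(ray(S,a),ray(T,b))
print('rib',tr((250.8,186.7),(239.1,192.4)))
print('el',tr((290.6,170.7),(210.4,178.9)))
print('rest',tr((264.3,217),(238.7,184.4)))
print('board',tr((313.5,149.6),(153.8,190.3)))
print('er scene at z=.098',onz(S,(247.6,217.3),.098+.0007))
print('jar',onz(T,(208.1,135.8),0),'dish',onz(T,(293.1,139.2),0))
s=sense();print(s['position'],s['ee_rot'],s['gripper_width']);print(bot.grip_point_offset)
p=viewer.camera_params('wrist');print(np.array(p['T_tool_cam']),p['mtx'][0])
E
```

```text
board corners
[[0.6448 0.3666 0.022 ]
 [0.6048 0.1885 0.022 ]
 [0.5298 0.205  0.022 ]
 [0.5695 0.3803 0.022 ]]
ctr [0.5872 0.2851 0.022 ] len 0.1825592219483087 0.07677050372678473
board y-axis yaw (deg from +y) -12.693751006906092
foot
[[ 0.5457  0.1067  0.012 ]
 [ 0.5413 -0.0892  0.012 ]]
rest yaw -1.263602614791051 L 0.19597863613759242
rib (array([0.5741, 0.0138, 0.089 ]), np.float64(0.014808156232937575))
el (array([0.6193, 0.1054, 0.0879]), np.float64(0.0016918371170892691))
rest (array([ 0.6131,  0.0158, -0.0061]), np.float64(0.014122153012172189))
board (array([ 0.593 ,  0.2908, -0.0102]), np.float64(0.0035311410535309603))
er scene at z=.098 [ 0.6177 -0.0743  0.0987]
jar [0.7756 0.1231 0.    ] dish [ 0.7711 -0.1549  0.    ]
[0.2092 0.4815 0.2387] [[-0.      0.3984  0.9172]
 [ 0.      0.9172 -0.3984]
 [-1.      0.     -0.    ]] 1.0011064914338468
0.0187
[[ 0.0004 -0.2973  0.9548 -0.1462]
 [ 1.      0.0003 -0.0003  0.0001]
 [-0.0002  0.9548  0.2973 -0.0777]
 [ 0.      0.      0.      1.    ]] [274.8611   0.     251.7666]
```

```bash
cat >> h.py <<'E'
from scipy.spatial.transform import Rotation as Ro
def Rlean(yaw,lean):  # tool leaning back by lean deg, jaws along +x turned by yaw
    l=np.radians(lean); s,c=np.sin(l),np.cos(l)
    R=np.array([[s,c,0],[0,0,-1],[-c,s,0]])
    return Ro.from_euler('z',yaw,degrees=True).as_matrix()@R
def rel(P,R,p0=None,R0=None):
    s=sense(); p0=s['position'] if p0 is None else p0; R0=np.array(s['ee_rot'] if R0 is None else R0)
    r=Ro.from_matrix(R0.T@R).as_rotvec(); d=R0.T@(np.array(P)-p0)*100
    print('rel',np.round(r,4).tolist(),np.round(d,2).tolist())
E
python3 - <<'E'
from h import *
rel([.42,.08,.22],Rlean(-1.3,38))
E
```

```text
rel [1.1379, -0.3918, 0.5829] [1.87, -28.43, 35.33]
```

Request:
{"api": "carry_out", "payload": {"steps": [[[1.138, -0.392, 0.583], [1.87, -28.43, 35.33], 0], [[1.138, -0.392, 0.583], [1.87, -28.43, 35.33], 0], [[1.138, -0.392, 0.583], [1.87, -28.43, 35.33], 0], [[1.138, -0.392, 0.583], [1.87, -28.43, 35.33], 0], [[1.138, -0.392, 0.583], [1.87, -28.43, 35.33], 0]]}}

```text
t: 1.42
position: [0.3062, 0.2955, 0.2303]
ee_rot: [[0.308, 0.766, 0.565], [0.095, 0.566, -0.819], [-0.947, 0.306, 0.102]]
force: [0.9, 0.1, -0.1]
gripper_width: 0.998
```

```bash
python3 - <<'E'
from h import *
rel([.42,.08,.22],Rlean(-1.3,38))
E
```

```text
rel [0.6016, -0.207, 0.3068] [2.44, -3.81, 23.97]
```

Request:
{"api": "carry_out", "payload": {"steps": [[[0.602, -0.207, 0.307], [2.44, -3.81, 23.97], 60], [[0.602, -0.207, 0.307], [2.44, -3.81, 23.97], 60], [[0.602, -0.207, 0.307], [2.44, -3.81, 23.97], 60], [[0.602, -0.207, 0.307], [2.44, -3.81, 23.97], 60], [[0.602, -0.207, 0.307], [2.44, -3.81, 23.97], 60]]}}

```text
t: 1.83
position: [0.4043, 0.1115, 0.2219]
ee_rot: [[0.588, 0.808, 0.046], [0.008, 0.051, -0.999], [-0.809, 0.587, 0.023]]
force: [0.9, 0.7, -0.6]
gripper_width: 0.767
```

```bash
python3 - <<'E'
from h import *
rel([.42,.08,.22],Rlean(-1.3,38))
E
```

```text
rel [0.0689, -0.0225, 0.0345] [1.05, 1.0, 3.21]
```

Request:
{"api": "carry_out", "payload": {"steps": [[[0.069, -0.0225, 0.0345], [1.05, 1.0, 3.21], 60], [[0.069, -0.0225, 0.0345], [1.05, 1.0, 3.21], 60], [[0.069, -0.0225, 0.0345], [1.05, 1.0, 3.21], 60]]}}

```text
t: 2.08
position: [0.4198, 0.0808, 0.2192]
ee_rot: [[0.611, 0.791, -0.021], [-0.013, -0.016, -1.0], [-0.791, 0.612, 0.001]]
force: [0.2, 0.6, -0.0]
gripper_width: 0.769
```

```bash
cat > look.py <<'E'
import sys
from h import *
np.set_printoptions(precision=4,suppress=True)
C=cam('wrist'); im=snap('wrist',sys.argv[1]); 
for n in sys.argv[2:]:
    print(n,[(np.round(d['at'],1).tolist(),round(d['score'],2)) for d in models.place_of('wrist',n)[:3]])
s=sense();print(s['position'].tolist() if hasattr(s['position'],'tolist') else s['position'],s['force'],s['gripper_width'])
E
python3 look.py w1.png rib edge_left edge_right straightedge rest
```

```text
rib [([289.1, 214.7], 0.71), ([278.8, 216.8], 0.69), ([147.8, 217.8], 0.69)]
edge_left [([103.5, 163.2], 0.97), ([313.8, 150.1], 0.72)]
edge_right [([307.4, 268.0], 0.78)]
straightedge [([128.9, 219.9], 0.75), ([288.8, 215.1], 0.56)]
rest [([262.2, 199.2], 0.71)]
[0.41950034600408864, 0.08331702997672052, 0.21956010222379213] [-0.5439  0.7541  0.0445] 0.764923479004067
```

View pics/w1.png

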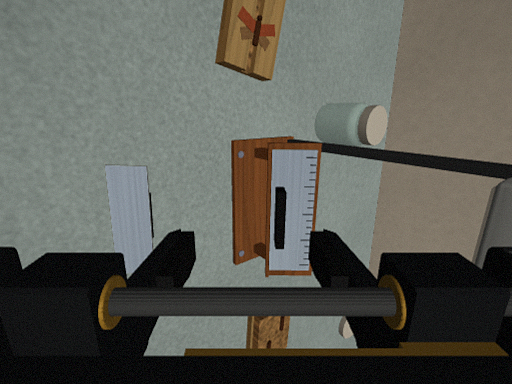

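```bash
python3 - <<'E'
import cv2
im=cv2.imread('pics/w1.png')[130:285,225:330]
cv2.imwrite('pics/w1c.png',cv2.resize(im,(0,0),fx=3.8,fy=3.8,interpolation=cv2.INTER_CUBIC))
E
```

```text
(no output)
```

View pics/w1c.png

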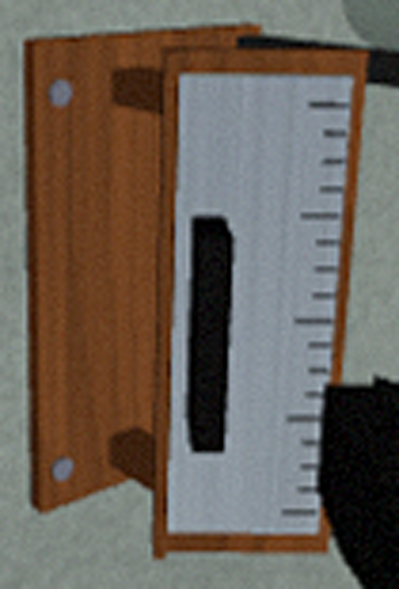

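```bash
cat > se.py <<'E'
from h import *
from scipy.optimize import least_squares
np.set_printoptions(precision=4,suppress=True)
C=cam('wrist')
pts=np.array([[-.03,.09,.005],[.03,.09,.005],[-.03,-.09,.005]])
px=np.array([(179,73),(355,75),(167,533)])/3.8+[225,130]
def Rse(yaw,lean): return Ro.from_euler('z',yaw,degrees=True).as_matrix()@Ro.from_euler('y',-lean,degrees=True).as_matrix()
f=lambda q:(proj(C,pts@Rse(q[3],q[4]).T+q[:3])-px).ravel()
for name,w in(('free',0.),('lean38',100.),('lean38,z=.0805',(100,5000))):
    w1,w2=w if isinstance(w,tuple) else (w,0)
    r=least_squares(lambda q:np.r_[f(q),w1*(q[4]-38),w2*(q[2]-.0805)],[.59,.01,.08,-1,38],x_scale=[.01,.01,.01,1,1])
    q=r.x;print(name,q,'res',f(q)); 
    print(' rib@27',q[:3]+Rse(q[3],q[4])@[-.018,0,.027])
    R=Rse(q[3],q[4])
    print(' proj rib top',((proj(C,np.array([[-.024,.04,.033],[-.012,.04,.033],[-.024,-.04,.033],[-.012,-.04,.033]])@R.T+q[:3])-[225,130])*3.8).round(0).tolist())
# target: TCP 8mm above underside at rib
E
python3 se.py
```

```text
free [ 0.5949  0.017   0.0831 -1.0917 39.0771] res [-0.0141  0.0919  0.0489 -0.0721 -0.0402 -0.0224]
 rib@27 [0.5639 0.0176 0.0927]
 proj rib top [[197.0, 237.0], [234.0, 238.0], [190.0, 454.0], [224.0, 455.0]]
lean38 [ 0.5952  0.0169  0.0826 -1.1493 38.    ] res [ 0.0873  0.1159 -0.05   -0.1343 -0.0429  0.0211]
 rib@27 [0.5644 0.0176 0.0928]
 proj rib top [[199.0, 237.0], [235.0, 237.0], [192.0, 454.0], [226.0, 454.0]]
lean38,z=.0805 [ 0.5971  0.0162  0.0805 -1.345  38.    ] res [ 0.2412  0.2788 -0.2959  0.1499 -0.1928 -0.5901]
 rib@27 [0.5663 0.0169 0.0907]
 proj rib top [[199.0, 236.0], [235.0, 237.0], [191.0, 452.0], [225.0, 452.0]]
```

```bash
python3 - <<'E'
from h import *
c=np.array([.596,.0167,.0812]); R=Rlean(-1.25,38)
n=-R[:,0]; t=R[:,1]
rel(c-.018*t+.10*n,R)
print(c-.018*t+.10*n, c-.018*t+.009*n)
E
```

```text
rel [0.0063, -0.0037, 0.0043] [11.82, 3.71, 6.34]
[0.52026769 0.01835248 0.14891917] [0.57627955 0.0171303  0.07721019]
```

Request:
{"api": "carry_out", "payload": {"steps": [[[0.006, -0.004, 0.004], [11.82, 3.71, 6.34], 110], [[0.006, -0.004, 0.004], [11.82, 3.71, 6.34], 110], [[0.006, -0.004, 0.004], [11.82, 3.71, 6.34], 110], [[0.006, -0.004, 0.004], [11.82, 3.71, 6.34], 110], [[0.006, -0.004, 0.004], [11.82, 3.71, 6.34], 110]]}}

```text
t: 2.8
position: [0.5214, 0.0163, 0.1466]
ee_rot: [[0.613, 0.79, -0.025], [-0.015, -0.02, -1.0], [-0.79, 0.613, -0.0]]
force: [-1.1, 0.3, 0.0]
gripper_width: 0.571
```

```bash
python3 - <<'E'
from h import *
c=np.array([.596,.0167,.0812]); R=Rlean(-1.25,38)
n=-R[:,0]; t=R[:,1]
rel(c-.018*t+.009*n,R); print(sense()['qpos'])
E
python3 look.py w2.png rib edge_left edge_right
```

```text
rel [-0.0027, 0.0016, 0.0035] [8.85, 0.08, -0.21]
[-15.21487133  10.17215771 120.95414175  35.69751503  14.52939771
 -45.77883073]
rib [([27.3, 197.0], 0.83), ([253.9, 203.9], 0.66)]
edge_left [([309.4, 92.5], 0.93)]
edge_right []
[0.5197691879289004, 0.01812612097627722, 0.1494657273502556] [-0.1508  0.3331 -0.2932] 0.5679458741254731
```

View pics/w2.png

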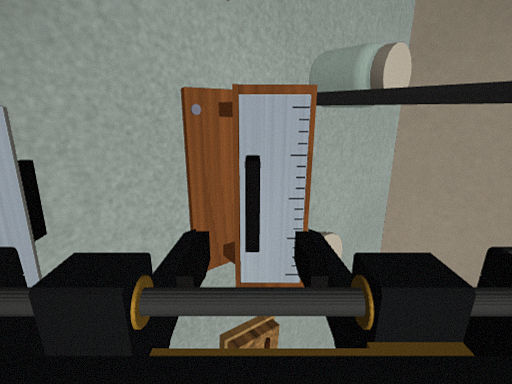

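The rib (253, 157–250) is centred between the fingers (midpoint about 252).

Request:
{"api": "carry_out", "payload": {"steps": [[[0, 0, 0], [3.5, 0, 0], 110], [[0, 0, 0], [6.5, 0, 0], 110], [[0, 0, 0], [8.0, 0, 0], 110], [[0, 0, 0], [8.9, 0, 0], 110], [[0, 0, 0], [8.9, 0, 0], 110]]}}

```text
t: 3.42
position: [0.575, 0.0167, 0.0782]
ee_rot: [[0.615, 0.788, -0.023], [-0.014, -0.018, -1.0], [-0.789, 0.615, -0.0]]
force: [-0.1, 0.3, -0.3]
gripper_width: 0.565
```

Request:
{"api": "carry_out", "payload": {"steps": [[[0, 0, 0], [0, 0, 0], 255], [[0, 0, 0], [0, 0, 0], 255], [[0, 0, 0], [0, 0, 0], 255], [[0, 0, 0], [0, 0, 0], 255], [[0, 0, 0], [0, 0, 0], 255]]}}

```text
t: 3.83
position: [0.575, 0.0156, 0.0792]
ee_rot: [[0.616, 0.787, -0.024], [-0.015, -0.019, -1.0], [-0.788, 0.616, 0.001]]
force: [-0.1, -0.3, -0.6]
gripper_width: 0.216
```

Request:
{"api": "carry_out", "payload": {"steps": [[[0, 0, 0], [0, 0, 0], 255], [[0, 0, 0], [0, 0, 0], 255]]}}

```text
t: 4.0
position: [0.575, 0.0156, 0.0789]
ee_rot: [[0.615, 0.788, -0.024], [-0.015, -0.019, -1.0], [-0.788, 0.616, 0.0]]
force: [-4.4, -0.6, 4.7]
gripper_width: 0.133
```

Request:
{"api": "carry_out", "payload": {"steps": [[[0, 0, 0], [-0.8, 0, 0], 255], [[0, 0, 0], [-3, 0, 0], 255], [[0, 0, 0], [-6, 0, 0], 255], [[0, 0, 0], [-9, 0, 0], 255], [[0, 0, 0], [-12, 0, 0], 255]]}}

```text
t: 4.42
position: [0.4996, 0.0175, 0.1731]
ee_rot: [[0.613, 0.79, -0.025], [-0.016, -0.019, -1.0], [-0.79, 0.613, 0.001]]
force: [1.2, 0.7, -1.6]
gripper_width: 0.135
```

```bash
python3 look.py w3.png rib edge_left edge_right; python3 - <<'E'
from h import *
# waypoint: upright tool, back from everything
rel([.42,.13,.22],Rlean(-7,0))
E
```

```text
rib [([58.3, 187.4], 0.82), ([252.9, 256.4], 0.77)]
edge_left [([338.9, 88.5], 0.89)]
edge_right [([17.0, 270.1], 0.6)]
[0.5011586077338075, 0.017461113202590178, 0.17310548173092974] [-0.6829 -0.2829 -3.2205] 0.13417280139123386
rel [0.0943, -0.0321, -0.6626] [-8.86, -3.72, -11.05]
```

View pics/w3.png

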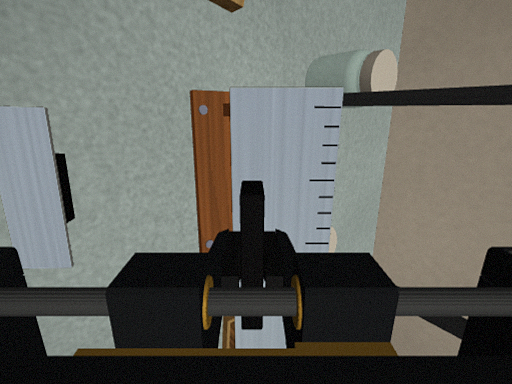

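The straightedge hangs square in the fingers, with its +y corners at about (230,88) and (343,87), clear of the rest.

```bash
python3 - <<'E'
from h import *
np.set_printoptions(precision=4,suppress=True)
p=viewer.camera_params('wrist');T=np.array(p['T_tool_cam']);C=(np.array(p['mtx']),T[:3,3],T[:3,:3])
im=cv2.imread('pics/w3.png')
g=im.astype(int)
for v in(110,140,170,200):
    r=g[v,200:370]; d=np.abs(np.diff(r,axis=0)).sum(1); print(v,[(int(i)+200,int(d[i])) for i in np.argsort(-d)[:6]])
col=g[70:110,260]; print(np.abs(np.diff(col,axis=0)).sum(1).tolist())
for x in(.003,.005,.007):
  for px in((230,88),(343,87)):
    e,d=ray(C,px); print(x,e+d*(x-e[0])/d[0])
E
```

```text
110 [(229, 301), (230, 110), (206, 105), (222, 103), (207, 66), (228, 60)]
140 [(230, 195), (229, 56), (209, 41), (231, 38), (368, 36), (295, 34)]
170 [(230, 144), (231, 106), (327, 37), (201, 34), (277, 33), (224, 32)]
200 [(239, 249), (263, 244), (264, 229), (231, 221), (238, 178), (230, 92)]
[11, 13, 6, 4, 19, 10, 4, 18, 8, 4, 10, 18, 11, 15, 17, 76, 8, 70, 5, 6, 3, 11, 22, 28, 19, 4, 17, 14, 5, 9, 12, 5, 7, 11, 6, 15, 25, 21, 12]
0.003 [ 0.003  -0.0115 -0.0872]
0.003 [ 0.003   0.046  -0.0877]
0.005 [ 0.005  -0.0116 -0.0873]
0.005 [ 0.005   0.0466 -0.0879]
0.007 [ 0.007  -0.0118 -0.0875]
0.007 [ 0.007   0.0472 -0.088 ]
```

Request:
{"api": "carry_out", "payload": {"steps": [[[0, 0, 0], [-4, -2.5, 0], 255], [[0, 0, 0], [-7.5, -3.5, -2], 255], [[0, 0, 0], [-8.9, -3.7, -6], 255], [[0.03, -0.01, -0.15], [-8.9, -3.7, -9], 255], [[0.05, -0.02, -0.27], [-8.9, -3.7, -11], 255]]}}

```text
t: 5.03
position: [0.421, 0.1086, 0.2168]
ee_rot: [[0.497, 0.867, -0.04], [-0.001, -0.045, -0.999], [-0.868, 0.496, -0.021]]
force: [1.4, 0.2, -2.9]
gripper_width: 0.132
```

```bash
python3 - <<'E'
from h import *
# board estimate ctr (.5875,.286), yaw -12.7
rel([.44,.24,.16],Rlean(-12.7,0))
E
```

```text
rel [0.1724, -0.0677, -0.5161] [5.86, -1.77, -13.09]
```

Request:
{"api": "carry_out", "payload": {"steps": [[[0.172, -0.068, -0.516], [5.86, -1.77, -13.09], 255], [[0.172, -0.068, -0.516], [5.86, -1.77, -13.09], 255], [[0.172, -0.068, -0.516], [5.86, -1.77, -13.09], 255], [[0.172, -0.068, -0.516], [5.86, -1.77, -13.09], 255], [[0.172, -0.068, -0.516], [5.86, -1.77, -13.09], 255]]}}

```text
t: 5.45
position: [0.4407, 0.2438, 0.1565]
ee_rot: [[-0.008, 0.977, -0.215], [0.001, -0.215, -0.977], [-1.0, -0.008, 0.001]]
force: [0.5, 0.0, -2.7]
gripper_width: 0.134
```

Request:
{"api": "carry_out", "payload": {"steps": [[[0, 0, 0], [0, 0, 0], 255], [[0, 0, 0], [0, 0, 0], 255]]}}

```text
t: 5.62
position: [0.441, 0.2396, 0.1591]
ee_rot: [[0.003, 0.976, -0.217], [-0.0, -0.217, -0.976], [-1.0, 0.003, -0.0]]
force: [-0.4, -1.3, -2.4]
gripper_width: 0.135
```

```bash
python3 look.py w4.png board edge_left rib; python3 - <<'E'
from h import *
rel([.44,.24,.16],Rlean(-12.7,0))
E
```

```text
board [([379.8, 105.1], 0.57)]
edge_left []
rib [([251.0, 255.9], 0.87), ([339.7, 90.3], 0.28)]
[0.44051525418744064, 0.23918584781891852, 0.16118490021806314] [ 0.4076  0.9313 -1.9388] 0.1316905262223662
rel [0.0022, -0.0013, -0.0054] [0.12, -0.07, -0.07]
```

View pics/w4.png

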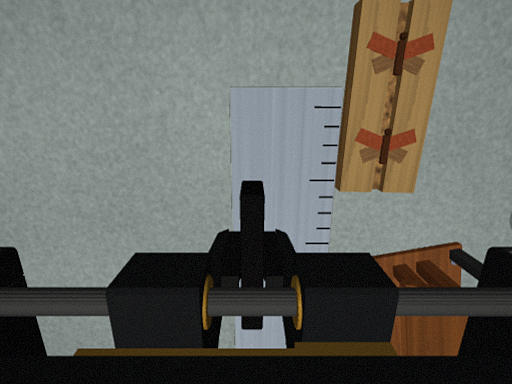

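```bash
python3 - <<'E'
from h import *
np.set_printoptions(precision=4,suppress=True)
C=cam('wrist')
print(onz(C,(343,190),.022),onz(C,(415,192),.022),onz(C,(337,188),0))
a=onz(C,(362,0),.022);b=onz(C,(343,190),.022);d=a-b;print('yaw',np.degrees(np.arctan2(-d[0],d[1])))
im=cv2.imread('pics/w4.png')[0:200,320:460]
cv2.imwrite('pics/w4c.png',cv2.resize(im,(0,0),fx=3,fy=3,interpolation=cv2.INTER_CUBIC))
E
```

```text
[0.5356 0.2105 0.022 ] [0.612  0.1911 0.022 ] [0.5352 0.2065 0.    ]
yaw -12.425173140979476
```

View pics/w4c.png

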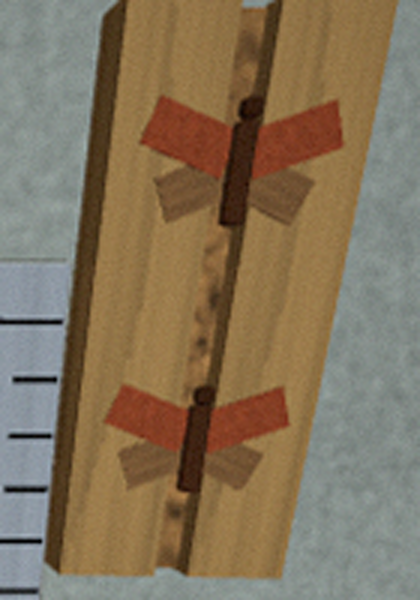

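```bash
cat > bd.py <<'E'
from h import *
from scipy.optimize import least_squares
np.set_printoptions(precision=4,suppress=True)
ps=np.array([sense()['position'] for _ in range(1)])
C=cam('wrist')
pts=np.array([[-.04,-.09,.022],[.04,-.09,.022],[-.04,.09,.022],[-.04,-.09,0]])
px=np.array([(60,572),(283,576),(122,0),(45,568)])/3+[320,0]
f=lambda q:(proj(C,pts@Ro.from_euler('z',q[2],degrees=True).as_matrix().T+[q[0],q[1],0])-px).ravel()
r=least_squares(f,[.588,.286,-12.7],x_scale=[.01,.01,1]);print(r.x,f(r.x).round(1))
x,y,w=r.x; R=Ro.from_euler('z',w,degrees=True).as_matrix()
off=.002 # straightedge centre is at tool z=+.002 -> own y of grip +.002
for gap in(.025,.008): print('TCP for gap',gap,R@[-.04-.048-gap,off,0]+[x,y,0])
P=R@[-.04-.048-.025,off,0]+[x,y,.045]; rel(P,Rlean(w,0))
E
python3 bd.py
```

```text
[  0.5916   0.2873 -12.6784] [ 0.7  1.8 -0.3  0.5 -0.2 -0.1 -0.2 -2.3]
TCP for gap 0.025 [0.4818 0.314  0.    ]
TCP for gap 0.008 [0.4984 0.3103 0.    ]
rel [0.0018, -0.0013, -0.0054] [11.64, 2.34, -8.19]
```

Request:
{"api": "carry_out", "payload": {"steps": [[[0.002, -0.001, -0.005], [2, 1, -3.5], 255], [[0.002, -0.001, -0.005], [5, 2, -6.5], 255], [[0.002, -0.001, -0.005], [8.5, 2.34, -8.19], 255], [[0.002, -0.001, -0.005], [11.64, 2.34, -8.19], 255], [[0.002, -0.001, -0.005], [11.64, 2.34, -8.19], 255]]}}

```text
t: 6.23
position: [0.4788, 0.3134, 0.0393]
ee_rot: [[-0.01, 0.976, -0.219], [-0.004, -0.219, -0.976], [-1.0, -0.009, 0.006]]
force: [-0.4, -0.1, -4.0]
gripper_width: 0.132
```

Request:
{"api": "carry_out", "payload": {"steps": [[[0, 0, 0], [0.8, 0, 0], 255], [[0, 0, 0], [1.6, 0, 0], 255], [[0, 0, 0], [2.0, 0, 0], 255], [[0, 0, 0], [2.0, 0, 0], 255]]}}

```text
t: 6.57
position: [0.4822, 0.3141, 0.0254]
ee_rot: [[0.0, 0.975, -0.22], [0.0, -0.22, -0.975], [-1.0, 0.0, -0.0]]
force: [-0.0, 0.7, -1.3]
gripper_width: 0.134
```

```bash
python3 look.py w5.png board edge_left; python3 - <<'E'
from h import *
print(sense()['ee_rot'])
E
```

```text
board [([418.9, 224.3], 0.83)]
edge_left [([340.9, 86.4], 0.75)]
[0.48247618397058245, 0.3144509798450114, 0.02576463771454643] [-0.4777 -0.6966 -2.4279] 0.1358345878858656
[[ 7.39685541e-04  9.75534699e-01 -2.19844274e-01]
 [ 5.95105637e-04 -2.19844725e-01 -9.75534696e-01]
 [-9.99999549e-01  5.90758342e-04 -7.43162162e-04]]
```

View pics/w5.png

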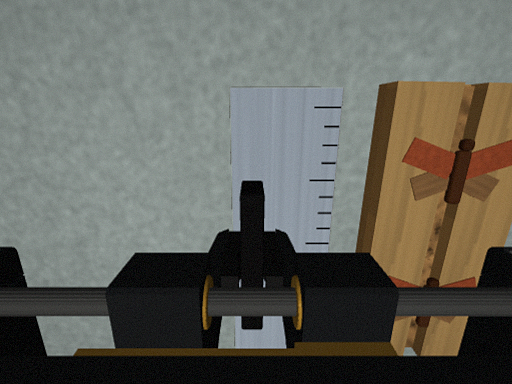

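```bash
python3 - <<'E'
import cv2
im=cv2.imread('pics/w5.png')[72:262,320:415]
cv2.imwrite('pics/w5c.png',cv2.resize(im,(0,0),fx=3,fy=3,interpolation=cv2.INTER_CUBIC))
E
```

```text
(no output)
```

View pics/w5c.png

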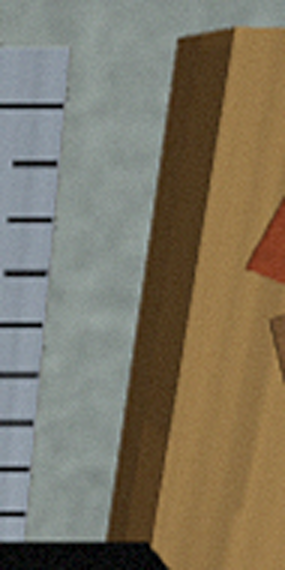

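```bash
cat > fit5.py <<'E'
from h import *
from scipy.optimize import least_squares
np.set_printoptions(precision=4,suppress=True)
s=[sense() for _ in range(1)][0]; print(s['position'])
p=viewer.camera_params('wrist');T=np.array(p['T_tool_cam']);C=(np.array(p['mtx']),T[:3,3],T[:3,:3])
g=lambda a:np.array(a,float)/3+[320,72]
def onx(px,x): e,d=ray(C,px); return e+d*(x-e[0])/d[0]
h=.0256
for name,pa,x in(('board bottom',[(178,40),(107,540)],h),('board top',[(235,28),(153,545)],h-.022),('SE x=.005',[(69,46),(25,540)],.005),('SE x=.010',[(69,46),(25,540)],.010)):
    a,b=[onx(g(q),x) for q in pa]; d=a-b
    print(name,'corner',a*1000,'low',b*1000,'angle deg',np.degrees(np.arctan2(d[1],-d[2])))
# SE left edge (230,88)..(231,200)
for x in(.005,.010): print('SE left',onx((230.3,87.5),x)*1000,onx((231.5,200),x)*1000)
E
python3 fit5.py
```

```text
[0.4825 0.3145 0.0258]
board bottom corner [ 25.6     73.6544 -89.9831] low [25.6    72.1324 18.9662] angle deg 0.8003397019646001
board top corner [  3.6     73.4892 -90.2377] low [ 3.6    72.3232  7.795 ] angle deg 0.681484098413642
SE x=.005 corner [  5.      46.1886 -87.4886] low [ 5.     46.5347  7.4381] angle deg -0.20892240679410315
SE x=.010 corner [ 10.      47.7398 -87.8286] low [10.     48.0974 10.2369] angle deg -0.2089224067940995
SE left [  5.     -11.7549 -87.3972] [  5.     -12.4649 -26.3853]
SE left [ 10.     -12.1196 -87.7341] [ 10.     -12.853  -24.7049]
```

Request:
{"api": "carry_out", "payload": {"steps": [[[0.006, 0, 0], [0.2, 0.5, -0.15], 255], [[0.013, 0, 0], [0.5, 1.0, -0.3], 255], [[0.013, 0, 0], [0.8, 1.5, -0.3], 255], [[0.013, 0, 0], [1.0, 1.5, -0.3], 255], [[0.013, 0, 0], [1.0, 1.5, -0.3], 255]]}}

```text
t: 7.13
position: [0.4973, 0.3138, 0.014]
ee_rot: [[-0.002, 0.973, -0.233], [-0.0, -0.233, -0.973], [-1.0, -0.002, 0.001]]
force: [-1.0, 0.0, -3.1]
gripper_width: 0.131
```

Request:
{"api": "carry_out", "payload": {"steps": [[[0, 0, 0], [0.05, 0, 0], 255], [[0, 0, 0], [0.1, 0, 0], 255], [[0, 0, 0], [0.1, 0, 0], 255]]}}

```text
t: 7.38
position: [0.4971, 0.3141, 0.0137]
ee_rot: [[-0.001, 0.973, -0.232], [-0.0, -0.232, -0.973], [-1.0, -0.001, 0.0]]
force: [-0.1, 0.8, -2.8]
gripper_width: 0.137
```

Not yet on the bench, so lower in small steps.

Request:
{"api": "carry_out", "payload": {"steps": [[[0, 0, 0], [0.06, 0, 0], 255], [[0, 0, 0], [0.12, 0, 0], 255], [[0, 0, 0], [0.12, 0, 0], 255]]}}

```text
t: 7.63
position: [0.4972, 0.314, 0.0125]
ee_rot: [[-0.001, 0.973, -0.232], [-0.0, -0.232, -0.973], [-1.0, -0.001, 0.0]]
force: [-1.4, -0.4, -2.9]
gripper_width: 0.133
```

Request:
{"api": "carry_out", "payload": {"steps": [[[0, 0, 0], [0.06, 0, 0], 255], [[0, 0, 0], [0.12, 0, 0], 255], [[0, 0, 0], [0.12, 0, 0], 255]]}}

```text
t: 7.88
position: [0.4973, 0.3141, 0.0121]
ee_rot: [[-0.001, 0.973, -0.232], [-0.0, -0.232, -0.973], [-1.0, -0.001, 0.0]]
force: [-3.0, -2.0, 5.6]
gripper_width: 0.132
```

Request:
{"api": "carry_out", "payload": {"steps": [[[0, 0, 0], [-0.04, 0.2, 0], 255], [[0, 0, 0], [-0.04, 0.5, 0], 255], [[0, 0, 0], [-0.04, 0.8, 0], 255], [[0, 0, 0], [-0.04, 1.0, 0], 255], [[0, 0, 0], [-0.04, 1.1, 0], 255]]}}

```text
t: 8.3
position: [0.5074, 0.3119, 0.0121]
ee_rot: [[-0.003, 0.973, -0.233], [0.0, -0.233, -0.973], [-1.0, -0.003, 0.0]]
force: [-13.1, 2.4, 11.0]
gripper_width: 0.135
```

Request:
{"api": "carry_out", "payload": {"steps": [[[0, 0, 0], [0, 0.1, 0], 255], [[0, 0, 0], [0, 0.2, 0], 255], [[0, 0, 0], [0, 0.3, 0], 255], [[0, 0, 0], [0, 0.4, 0], 255], [[0, 0, 0], [0, 0.4, 0], 255]]}}

```text
t: 8.72
position: [0.511, 0.311, 0.0121]
ee_rot: [[-0.003, 0.973, -0.232], [0.0, -0.232, -0.973], [-1.0, -0.003, 0.0]]
force: [-11.1, 3.4, 9.4]
gripper_width: 0.137
```

```bash
python3 look.py w6.png board edge_left; python3 - <<'E'
import cv2
im=cv2.imread('pics/w6.png')[72:262,310:415]
cv2.imwrite('pics/w6c.png',cv2.resize(im,(0,0),fx=3,fy=3,interpolation=cv2.INTER_CUBIC))
E
```

```text
board [([390.6, 241.6], 0.95)]
edge_left [([337.3, 89.5], 0.84)]
[0.5110230953360839, 0.3110376041360199, 0.012080747969421622] [-10.4561   1.9909   9.3356] 0.13331418568341624
```

View pics/w6c.png

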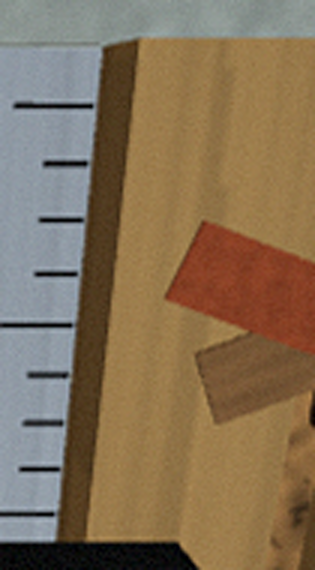

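Flush along the visible length, with the ends apparently level. Checking the end offset by number.

```bash
python3 - <<'E'
from h import *
p=viewer.camera_params('wrist');T=np.array(p['T_tool_cam']);C=(np.array(p['mtx']),T[:3,3],T[:3,:3])
def onx(px,x): e,d=ray(C,px); return e+d*(x-e[0])/d[0]
g=lambda u,v:(u/3+310,v/3+72)
for x in(.007,.0095): print('SE',onx(g(103,45.5),x)*1000)
for dx in(0,.0025): print('bd top',onx(g(140,38.5),-.010+dx)*1000, onx(g(86,543),-.010+dx)*1000,'side',onx(g(103,45.5),.007+dx)*1000)
E
```

```text
SE [  7.          47.4918142  -87.69620486]
SE [  9.5         48.27865164 -87.86752554]
bd top [-10.          47.73777139 -87.53942261] [-10.          47.64383047  -0.32687754] side [  7.          47.4918142  -87.69620486]
bd top [ -7.5         48.62732293 -87.72924719] [-7.5        48.53165787  1.08394732] side [  9.5         48.27865164 -87.86752554]
```

Request:
{"api": "carry_out", "payload": {"steps": [[[0, 0, 0], [0, 0, 0], 185], [[0, 0, 0], [0, 0, 0], 185], [[0, 0, 0], [0, 0, 0], 185], [[0, 0, 0], [0, 0, 0], 185], [[0, 0, 0], [0, 0, 0], 185]]}}

```text
t: 9.28
position: [0.5121, 0.3104, 0.0116]
ee_rot: [[-0.001, 0.973, -0.233], [-0.0, -0.233, -0.973], [-1.0, -0.001, 0.0]]
force: [-0.4, 0.2, -0.4]
gripper_width: 0.271
```

Request:
{"api": "carry_out", "payload": {"steps": [[[0, 0, 0], [-0.3, 0, 0], 185], [[0, 0, 0], [-1, 0, 0], 185], [[0, 0, 0], [-3, 0, 0], 185], [[0, 0, 0], [-7, 0, 0], 185], [[0, 0, 0], [-11, 0, 0], 185]]}}

```text
t: 9.7
position: [0.5113, 0.3103, 0.1228]
ee_rot: [[-0.003, 0.973, -0.232], [-0.001, -0.232, -0.973], [-1.0, -0.003, 0.002]]
force: [-0.3, -0.2, -0.4]
gripper_width: 0.279
```

Request:
{"api": "carry_out", "payload": {"steps": [[[0, 0, 0], [-4, -4, 0], 185], [[0, 0, 0], [-8, -8, 0], 185], [[0, 0, 0], [-11, -10, 3], 185], [[0, 0, 0], [-11, -10, 6], 185], [[0, 0, 0], [-11, -10, 6], 185]]}}

```text
t: 10.12
position: [0.399, 0.2741, 0.2357]
ee_rot: [[0.004, 0.973, -0.231], [0.001, -0.231, -0.973], [-1.0, 0.004, -0.002]]
force: [0.2, -0.2, 0.5]
gripper_width: 0.273
```

```bash
python3 look.py w7.png board edge_left edge_right; python3 - <<'E'
from h import *
snap('top','t7.png')
print([(np.round(d['at'],1).tolist(),round(d['score'],2)) for n in('board','edge_left','edge_right','jar','dish','cork_block') for d in models.place_of('top',n)[:1]])
E
```

```text
board [([391.4, 122.8], 0.98)]
edge_left [([370.1, 49.9], 0.82), ([268.2, 274.0], 0.72)]
edge_right [([280.0, 339.0], 0.68), ([356.5, 187.5], 0.56)]
[0.4013324012944514, 0.2756445095935339, 0.23154083259177138] [ 0.0645  0.6589 -0.4513] 0.2752822237374199
[([154.6, 189.8], 0.68), ([213.3, 255.6], 0.85), ([178.0, 210.0], 0.93), ([205.9, 138.0], 0.56), ([290.1, 137.6], 0.92), ([326.1, 189.5], 0.66)]
```

View pics/w7.png

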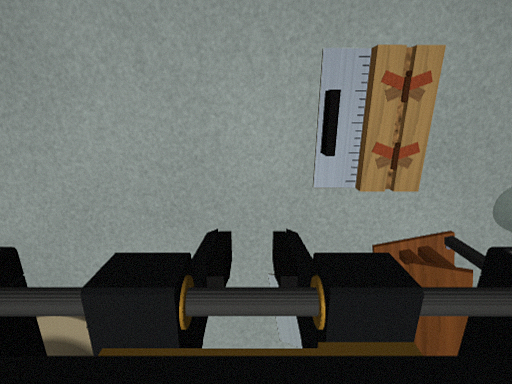

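The straightedge lies flush along the whole near side: the graduated edge runs (371,47)–(357,187) against the board's side. The ends match at both sides.

```bash
python3 -c "
from bench import bot; print(bot.hand_in())"
```

```text
the job is handed in; nothing more can be done
None
```

The straightedge is lying flat on the bench with its graduated edge along the board's near long side, and the job is handed in; it reports no verdict. I took it by the rib with the tool leaned back 38° and drew it out square to the slope. I then set it down about 10 mm from the board, pushed it flush, opened the fingers partway and backed off. The robot's clock read about 10 s of the 54 s allowed.

**What the last checks showed**
- **Flush and level:** before release, the edge and the board's side agreed to well under 1 mm over the visible half. The left ends were level within about 0.3 mm.
- **After release:** the last wrist picture shows it flush over the full length, with both ends matching by eye. I did not put numbers to the right end.
- **Board:** it was nudged a few millimetres, judged from how far I pushed rather than measured.
- **Bystanders:** the cork block, jar and dish were not approached. The network's top-view positions moved 2–3 px between first and last pictures (about 6–10 mm); I take that as detector noise.
- **Contact:** the largest force I saw was about 17 N, during the push. The wrist force was back near zero after release.

**What disagreed:** the plate sat about 12 mm below the fingertips, where the grasp pose and the wrist picture had suggested 10 to 15 mm. I settled it by lowering until the bench was felt.

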